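# Rack the washed inking rollers in printing order

### The arm

A 6-joint arm with a two-finger parallel gripper is mounted at the origin on the work surface. World frame = base frame: x ahead of the robot, y to its left, z up, the work surface at z = 0. Lengths are in m, angles in rad, forces in N, time in s.
With the tool pointing down it reaches from about 0.35 to 0.975 m from the base axis. Payload 4.9 kg.
Tool frame: the origin (TCP) lies at the very end of the fingers, on their centre line; the grasp point (between the pads) lies 19 mm behind it (ctrl.grasp_offset is the distance from the TCP to the grasp point, in m); z points along the fingers, y is the line along which they close (so a half turn about z gives the same grasp; the last joint's range is limited). The gripper opens to 85 mm and grips with 20 to 120 N. Pads are 22 mm wide; open, the fingers measure 114 mm over their backs; the gripper's body (76 mm by 85 mm) begins 54 mm behind the grasp point. The pads swing forward as they close: fully open they stand 13 mm farther back than shut.
Start: joints at [-1.299, 0.053, 1.613, -0, 1.476, -0.119], TCP at [0.238, -0.578, 0.231] pointing down, gripper open.
Joint ranges: [-3.01, 3.01], [-1.01, 2.22], [0.06, 2.58], [-1.02, 4.17], [0.09, 2.62], [-3.14, 3.14]. Speed limits (rad/s): [2.57, 2.57, 3.14, 3.14, 3.14, 3.14].

### API

Orientations are given as a rotation vector (axis times angle).
In Python, from station import ctrl, optics gives the robot as it stands.
- The arm moves only by the shell command python3 -m handwheel 'ROWS' [OPENING] [FORCE]. ROWS is JSON, a list of rows, each an object of numbers: "tx", "ty", "tz": the shift along the tool's x, y, z in mm; "roll": the turn about the tool's z in rad. A call has 1 to 12 rows; each row shifts and turns the commanded pose from where the row before left it, along the tool's axes as they then stand; what a row does not reach is not made up. A row lasts 1/12 s, in which the tool goes at most 41.7 mm and 7.16 degrees, less where a joint would pass 70% of its speed; a pose out of reach is approached as far as the arm can. A call with a gripper value outside its range is refused whole. OPENING is the finger opening in mm, from 0 to 85.4, set as the call begins (- or left out, the last holds). The fingers move at their own pace and stop on an object; FORCE is the grip in N (left out, the last holds). Time passes only in rows, so rows that do not move let the fingers close. It gives the time, the measured TCP pose, the force, the opening and the grip force at its end, in the units of the state.
- ctrl.get_obs(): the state, without advancing time (a new reading comes with each control period).
- optics.get_image(name): name is "scene" or "top" or "wrist"; returns (picture, depth): 400x640x3 uint8, red, green, blue; 400x640 float32, m along the optical axis (not along the pixel's ray), 0 where there is no reading.
- optics.camera_params(name): a dict with "mtx" (3x3 intrinsics, pixels), "k1" (the pictures are not rectified: a ray, as slopes to the right and down, at radius r is drawn at 1 + k1 r^2 times it, then the intrinsics apply), "extrinsics" (4x4, takes a point from camera to world coordinates); the wrist camera has in their place "tool_from_camera" (4x4, takes a point from camera to tool coordinates, whose origin is the TCP and whose axes are the flange's). Camera axes: x right, y down, z forward; pixel columns grow to the right and rows downward; lengths in m; the calibration is good to about 2 mm. A picture is of the moment at which its call begins: read the wrist's pose just before it. camera_params takes no time and is no camera call.
- ctrl.finish_job(): hands the job in; it is judged then, once.
The state is a dict: "t": time; "q": joint angles; "dq": joint speeds; "effort": joint torques, N m; "tool_pos": TCP position; "tool_rot": TCP orientation; "contact_force": force on the tool from outside, world axes, zero at the start; "wrist_torque": the same for the moment, N m; "opening": finger opening in m; "grip_force": force on a finger pad.
Only numpy, scipy, OpenCV 4.12 (cv2) and the standard library are available. Lean on these libraries where they do the work, as an engineer would, in place of code of your own. Each camera call takes 0.05 s, during which the arm holds its last target. There are 200 camera calls.

### The job

The four washed inking rollers lie on the steel drip rack in the order in which the print will need them. Move them one by one to the empty wooden rack on the other side of the bench and lay them there in the same order from left to right, each in its own pair of V notches with both spindle ends right down in the notches and the roller centred so that its rubber is clear of the boards. Do not drop a roller or let two rollers knock together.

Things in the scene. Friction and masses are not known exactly. Their poses are not given: they have to be found in the camera images.
- roller_thick: inking roller without its handle, the thickest one: black rubber barrel 46 mm in diameter and 64 mm long on a bare steel spindle 10 mm in diameter and 160 mm long overall, about 240 g. Origin: middle of the roller, on its axis. x: along the spindle (either way round). It may turn freely about x. Grip the rubber from above, across x.
- roller_broad: inking roller without its handle, the broad one: black rubber barrel 40 mm in diameter and 90 mm long on a bare steel spindle 10 mm in diameter and 160 mm long overall, about 230 g. Origin: middle of the roller, on its axis. x: along the spindle (either way round). It may turn freely about x. Grip the rubber from above, across x.
- roller_short: inking roller without its handle, the shortest one: black rubber barrel 34 mm in diameter and 50 mm long on a bare steel spindle 10 mm in diameter and 160 mm long overall, about 150 g. Origin: middle of the roller, on its axis. x: along the spindle (either way round). It may turn freely about x. Grip the rubber from above, across x.
- roller_slim: inking roller without its handle, the slimmest one: black rubber barrel 28 mm in diameter and 86 mm long on a bare steel spindle 10 mm in diameter and 160 mm long overall, about 160 g. Origin: middle of the roller, on its axis. x: along the spindle (either way round). It may turn freely about x. Grip the rubber from above, across x.
- saddle_thick: fixed white plastic saddle on the drip rack, one of four alike, in which roller_thick lies at the start: two blocks 48 mm wide, 12 mm thick, 63 mm either side of the middle along x, each with a V notch. Origin: middle of its underside, 10 mm above the bench. The axis of a roller lying in it is 70 mm, the block tops 83 mm above the bench. x: along the roller, y: along the row, to the left.
- saddle_broad: fixed white plastic saddle on the drip rack, one of four alike, in which roller_broad lies at the start: two blocks 48 mm wide, 12 mm thick, 63 mm either side of the middle along x, each with a V notch. Origin: middle of its underside, 10 mm above the bench. The axis of a roller lying in it is 70 mm, the block tops 83 mm above the bench. x: along the roller, y: along the row, to the left.
- saddle_short: fixed white plastic saddle on the drip rack, one of four alike, in which roller_short lies at the start: two blocks 48 mm wide, 12 mm thick, 63 mm either side of the middle along x, each with a V notch. Origin: middle of its underside, 10 mm above the bench. The axis of a roller lying in it is 70 mm, the block tops 83 mm above the bench. x: along the roller, y: along the row, to the left.
- saddle_slim: fixed white plastic saddle on the drip rack, one of four alike, in which roller_slim lies at the start: two blocks 48 mm wide, 12 mm thick, 63 mm either side of the middle along x, each with a V notch. Origin: middle of its underside, 10 mm above the bench. The axis of a roller lying in it is 70 mm, the block tops 83 mm above the bench. x: along the roller, y: along the row, to the left.
- drip_rack: fixed steel drip tray 200 x 330 mm, rim 16 mm high, with the four saddles on two rails at y = +120, +40, -40, -120 mm, in an order that varies. Origin: centre of its underside on the bench. x: along the rollers, away from the robot; y: along the row, to the left. Stands to the robot's left or right, turned up to 0.3 rad.
- storage_rack: fixed wooden rack, empty: base 12 mm thick, two notched boards 12 mm thick at x = +63 and -63 mm, tops 83 mm above the bench. Four pairs of V notches (40 mm wide, 20 deep) at y = +120, +40, -40, -120 mm; a roller in them has its axis 70 mm above the bench, along x. Origin: centre of underside. x: away from the robot; y: along the row, to the left. On the other side from the drip rack.
Things that resemble listed ones, but are neither listed nor needed, are in the scene too. What is shaped like the roller_broad but orange or red is not meant.

How it is judged:
At the end, for the whole second after the job is handed in: Each roller rests in the wooden rack's notch pair at the same place in the row as the saddle it came from: within 8 mm along the row, 12 mm along its spindle, axis 70 mm (6 mm either way) above the bench, within 0.1 rad of the rack's x, at rest (((y of saddle_thick in the frame of drip_rack between 0.1 and 0.14 m and y of roller_thick in the frame of storage_rack between 0.112 and 0.128 m) or (y of saddle_thick in the frame of drip_rack between 0.02 and 0.06 m and y of roller_thick in the frame of storage_rack between 0.032 and 0.048 m) or (y of saddle_thick in the frame of drip_rack between -0.06 and -0.02 m and y of roller_thick in the frame of storage_rack between -0.048 and -0.032 m) or (y of saddle_thick in the frame of drip_rack between -0.14 and -0.1 m and y of roller_thick in the frame of storage_rack between -0.128 and -0.112 m)) and x of roller_thick in the frame of storage_rack between -0.012 and 0.012 m and z of roller_thick in the frame of storage_rack between 0.064 and 0.076 m and angle between the x axis of each of roller_thick, roller_broad, roller_short, roller_slim and the x axis of storage_rack, either way round below 0.1 rad and linear speed of each of roller_thick, roller_broad, roller_short, roller_slim below 0.02 m/s and angular speed of each of roller_thick, roller_broad, roller_short, roller_slim below 0.5 rad/s and ((y of saddle_broad in the frame of drip_rack between 0.1 and 0.14 m and y of roller_broad in the frame of storage_rack between 0.112 and 0.128 m) or (y of saddle_broad in the frame of drip_rack between 0.02 and 0.06 m and y of roller_broad in the frame of storage_rack between 0.032 and 0.048 m) or (y of saddle_broad in the frame of drip_rack between -0.06 and -0.02 m and y of roller_broad in the frame of storage_rack between -0.048 and -0.032 m) or (y of saddle_broad in the frame of drip_rack between -0.14 and -0.1 m and y of roller_broad in the frame of storage_rack between -0.128 and -0.112 m)) and x of roller_broad in the frame of storage_rack between -0.012 and 0.012 m and z of roller_broad in the frame of storage_rack between 0.064 and 0.076 m and ((y of saddle_short in the frame of drip_rack between 0.1 and 0.14 m and y of roller_short in the frame of storage_rack between 0.112 and 0.128 m) or (y of saddle_short in the frame of drip_rack between 0.02 and 0.06 m and y of roller_short in the frame of storage_rack between 0.032 and 0.048 m) or (y of saddle_short in the frame of drip_rack between -0.06 and -0.02 m and y of roller_short in the frame of storage_rack between -0.048 and -0.032 m) or (y of saddle_short in the frame of drip_rack between -0.14 and -0.1 m and y of roller_short in the frame of storage_rack between -0.128 and -0.112 m)) and x of roller_short in the frame of storage_rack between -0.012 and 0.012 m and z of roller_short in the frame of storage_rack between 0.064 and 0.076 m and ((y of saddle_slim in the frame of drip_rack between 0.1 and 0.14 m and y of roller_slim in the frame of storage_rack between 0.112 and 0.128 m) or (y of saddle_slim in the frame of drip_rack between 0.02 and 0.06 m and y of roller_slim in the frame of storage_rack between 0.032 and 0.048 m) or (y of saddle_slim in the frame of drip_rack between -0.06 and -0.02 m and y of roller_slim in the frame of storage_rack between -0.048 and -0.032 m) or (y of saddle_slim in the frame of drip_rack between -0.14 and -0.1 m and y of roller_slim in the frame of storage_rack between -0.128 and -0.112 m)) and x of roller_slim in the frame of storage_rack between -0.012 and 0.012 m and z of roller_slim in the frame of storage_rack between 0.064 and 0.076 m); the robot touches nothing.
It fails at once if a roller falls towards the bench or into a tray (its middle comes lower than 50 mm above the bench) (height (world z) of any of roller_thick, roller_broad, roller_short, roller_slim below 0.05 m).
It fails at once if two rollers knock together (more than 2 N between them) (contact force between roller_thick and roller_broad above 2 N or contact force between any of roller_thick, roller_broad and roller_short above 2 N or contact force between any of roller_thick, roller_broad, roller_short and roller_slim above 2 N).
It also fails if it takes over 109 s, if anything falls off the work surface, if the arm or the gripper's body presses on something with over 40 N, if the wrist force passes 120 N, or if a joint passes its speed limit or range.

## Working session

There is one attempt and no reset: what is moved stays moved. The work goes in short steps, Python scripts to look and compute and a shell command to move; the robot and the scene stay as the last step left them, time stands still between calls to the robot, and variables do not carry over. Pictures are saved under pics/ and viewed, at most 14 in all, crops included, and the job is handed in when it is done.

```bash
ls; mkdir -p pics; python3 - <<'E'
from station import ctrl, optics
import cv2
o=ctrl.get_obs(); print(o['t'],o['tool_pos'],o['tool_rot'],o['opening'],ctrl.grasp_offset)
for n in ("top","scene"):
    im,d=optics.get_image(n); cv2.imwrite(f"pics/{n}0.png",im[:,:,::-1])
    p=optics.camera_params(n); print(n,p)
print(optics.camera_params("wrist"))
E
```

```text
pics
0.0 [ 0.23790671 -0.57727649  0.23009191] [-3.07980690e+00 -6.09639063e-01  2.62730311e-04] 0.08539141117119835 0.0187
top {'mtx': array([[364.6819893 ,   0.        , 319.83145732],
       [  0.        , 364.6819893 , 196.29357385],
       [  0.        ,   0.        ,   1.        ]]), 'k1': -0.005040042365654903, 'extrinsics': array([[ 9.38675166e-04, -9.90531704e-01,  1.37280958e-01,
         3.18106614e-01],
       [-9.99975230e-01,  2.78406287e-05,  7.03833186e-03,
        -1.08151037e-02],
       [-6.97551284e-03, -1.37284164e-01, -9.90507143e-01,
         1.00375869e+00],
       [ 0.00000000e+00,  0.00000000e+00,  0.00000000e+00,
         1.00000000e+00]])}
scene {'mtx': array([[468.86893855,   0.        , 320.07787111],
       [  0.        , 468.86893855, 203.80246016],
       [  0.        ,   0.        ,   1.        ]]), 'k1': -0.002792756300708785, 'extrinsics': array([[ 1.55484490e-01,  7.64925117e-01, -6.25071307e-01,
         1.11481219e+00],
       [ 9.87838318e-01, -1.20511113e-01,  9.82472863e-02,
        -1.13450682e-01],
       [-1.76221822e-04, -6.32745317e-01, -7.74359950e-01,
         9.40214167e-01],
       [ 0.00000000e+00,  0.00000000e+00,  0.00000000e+00,
         1.00000000e+00]])}
{'mtx': array([[292.99861521,   0.        , 318.97928993],
       [  0.        , 292.99861521, 199.36953102],
       [  0.        ,   0.        ,   1.        ]]), 'k1': 0.011058952360696808, 'tool_from_camera': array([[-1.71651781e-04, -9.64657440e-01, -2.63507105e-01,
         6.72527960e-02],
       [ 9.99999529e-01,  8.60008410e-05, -9.66247387e-04,
        -3.42307670e-04],
       [ 9.54759563e-04, -2.63507147e-01,  9.64656971e-01,
        -1.44151137e-01],
       [ 0.00000000e+00,  0.00000000e+00,  0.00000000e+00,
         1.00000000e+00]])}
```

View pics/top0.png

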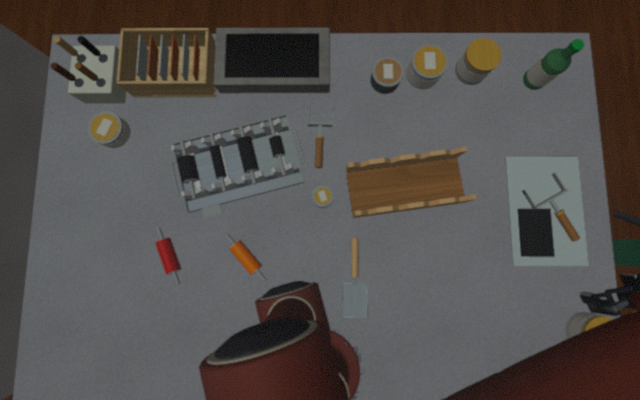

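View pics/scene0.png

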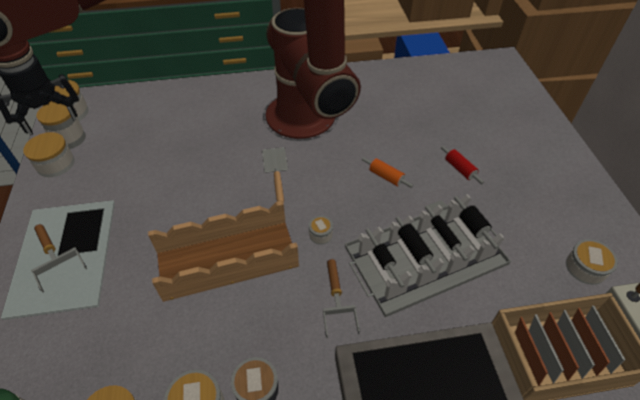

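The top view shows the drip rack on the left. Its black rollers, left to right, are at about (188,168), (219,161), (249,155) and (277,146). The wooden rack is on the right at about (408,182). The orange (245,257) and red (168,255) rollers are decoys, because the ones meant are black. Next I'll measure.

```bash
cat > h.py <<'E'
import numpy as np, cv2
from station import ctrl, optics
from scipy.spatial.transform import Rotation as R
def view(name):
    o=ctrl.get_obs(); im,d=optics.get_image(name); p=optics.camera_params(name)
    if name=="wrist":
        T=np.eye(4); T[:3,:3]=R.from_rotvec(o['tool_rot']).as_matrix(); T[:3,3]=o['tool_pos']; E=T@p['tool_from_camera']
    else: E=p['extrinsics']
    return im,d,p,E
def slopes(p,uv):
    K=p['mtx']; s=(np.asarray(uv,float)-K[:2,2])/K[0,0]; u=s.copy()
    for _ in range(5): u=s/(1+p['k1']*(u**2).sum(-1,keepdims=True))
    return u
def plane(p,E,uv,z):
    u=slopes(p,uv); r=np.concatenate([u,np.ones(u.shape[:-1]+(1,))],-1)@E[:3,:3].T
    return E[:3,3]+r*((z-E[2,3])/r[...,2])[...,None]
def cloud(d,p,E):
    v,u=np.mgrid[:400,:640]; s=slopes(p,np.stack([u,v],-1))
    P=np.concatenate([s,np.ones((400,640,1))],-1)*d[...,None]
    return P@E[:3,:3].T+E[:3,3]
def pose():
    o=ctrl.get_obs(); M=R.from_rotvec(o['tool_rot']).as_matrix(); return o['tool_pos'],M
def go(x,y,z,yaw=None):
    """print shift in tool axes (mm) to TCP x,y,z, and roll to bring tool x to world yaw (mod pi)"""
    t,M=pose(); s=M.T@(np.array([x,y,z])-t)*1000
    cur=np.arctan2(M[1,0],M[0,0]); q=ctrl.get_obs()['q']
    out="tx %.1f ty %.1f tz %.1f  yaw %.3f tilt %.3f"%(*s,cur,np.arccos(-M[2,2]))
    if yaw is not None:
        dl=(yaw-cur+np.pi/2)%np.pi-np.pi/2; out+="  roll %.3f"%(-dl)
    print(out,"q6 %.2f t %.2f"%(q[5],ctrl.get_obs()['t']))
E
python3 - <<'E'
from h import *
im,d,p,E=view("top"); P=cloud(d,p,E); z=P[...,2]
def blobs(m,zz,amin=40):
    m=cv2.morphologyEx(m.astype(np.uint8)*255,cv2.MORPH_OPEN,np.ones((3,3)))
    for c in cv2.findContours(m,cv2.RETR_EXTERNAL,cv2.CHAIN_APPROX_NONE)[0]:
        if cv2.contourArea(c)<amin: continue
        w=plane(p,E,c[:,0,:],zz)[:,:2]; r=cv2.minAreaRect((w*1000).astype(np.float32))
        mk=np.zeros((400,640),np.uint8); cv2.drawContours(mk,[c],-1,1,-1)
        print(np.round(c[:,0].mean(0)),"ctr",np.round(r[0],1),"size",np.round(r[1],1),"ang",round(r[2],1),"z",np.round(np.percentile(z[mk>0],[50,95])*1000,1))
box=np.zeros((400,640),bool); box[115:210,165:305]=1
print("drip black"); blobs((im.max(-1)<55)&box&(z>.05),.08)
box[:]=0; box[140:222,335:485]=1
print("board tops"); blobs((z>.075)&box,.083,3)
pts=P[(z>.074)&box&(z<.1)]
mn=cv2.minAreaRect((pts[:,:2]*1000).astype(np.float32)); print(len(pts),mn, np.percentile(pts[:,2],[5,50,95]))
c=cv2.resize(im[105:225,160:490,::-1],None,fx=2.4,fy=2.4,interpolation=cv2.INTER_CUBIC); cv2.imwrite("pics/crop1.png",cv2.convertScaleAbs(c,alpha=1.8))
go(.5,.2,.3,0)
E
```

```text
drip black
[187. 168.] ctr [522.2 339.8] size [68.3 44.1] ang 14.5 z [90.1 94.9]
[217. 160.] ctr [539.9 263.4] size [84.3 25.2] ang 15.8 z [82.8 85.9]
[276. 145.] ctr [581.  109.3] size [49.7 29.7] ang 14.5 z [84.9 88.7]
[247. 153.] ctr [560.1 185.2] size [91.6 36.6] ang 15.9 z [87.7 92.1]
board tops
[359. 212.] ctr [ 404.3 -102.3] size [12.7 22.9] ang 0.0 z [82.9 86. ]
[383. 209.] ctr [ 412.7 -164.7] size [12.6 57.2] ang 8.2 z [82.7 85.6]
[414. 205.] ctr [ 423.8 -243.2] size [12.2 52.9] ang 8.1 z [82.6 85.8]
[445. 201.] ctr [ 434.7 -322.1] size [12.4 53. ] ang 7.6 z [83.1 86.3]
[472. 197.] ctr [ 443.9 -390. ] size [18.4 10.3] ang 90.0 z [82.9 85.5]
[351. 165.] ctr [528.5 -84.6] size [20.7 13.2] ang 90.0 z [82.3 86. ]
[376. 161.] ctr [ 537.3 -149.3] size [13.4 53.6] ang 8.3 z [82.9 86. ]
[406. 157.] ctr [ 548.6 -228.1] size [13.4 51.2] ang 7.2 z [82.3 85.7]
[436. 153.] ctr [ 558.8 -305. ] size [13.8 53.5] ang 7.3 z [82.8 86.4]
[462. 150.] ctr [ 568.1 -371.1] size [24.  13.3] ang 90.0 z [82.2 85.3]
916 ((486.92852783203125, -237.54730224609375), (138.5896453857422, 312.8436279296875), 7.909682750701904) [0.0750722  0.08237343 0.08589062]
tx 538.4 ty -619.1 tz -68.5  yaw 0.391 tilt 0.002  roll 0.391 q6 -0.12 t 0.15
```

View pics/crop1.png

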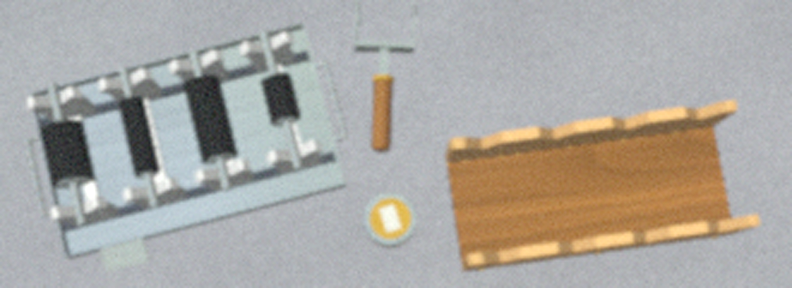

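Black-roller sizes identify the order, left to right: thick (68×44), slim (84×25), broad (92×37) and short (50×30). Spacing and heights are consistent. The drip rack's yaw is about 0.25. The wooden rack is at about (486, -236) mm with yaw about 0.138. I'll refine both with the wrist camera.

```bash
python3 -c "
from h import *
go(.49,-.24,.25,.138)"
```

```text
tx 361.5 ty -216.0 tz -19.2  yaw 0.391 tilt 0.002  roll 0.253 q6 -0.12 t 0.15
```

```bash
python3 -m handwheel '[{"tx":30,"ty":-18,"tz":-1.6},{"tx":30,"ty":-18,"tz":-1.6},{"tx":30,"ty":-18,"tz":-1.6},{"tx":30,"ty":-18,"tz":-1.6},{"tx":30,"ty":-18,"tz":-1.6},{"tx":30,"ty":-18,"tz":-1.6},{"tx":30,"ty":-18,"tz":-1.6},{"tx":30,"ty":-18,"tz":-1.6},{"tx":30,"ty":-18,"tz":-1.6},{"tx":30,"ty":-18,"tz":-1.6},{"tx":30,"ty":-18,"tz":-1.6},{"tx":30,"ty":-18,"tz":-1.6}]'; python3 -m handwheel '[{"roll":0.12},{"roll":0.12},{"roll":0.013},{},{}]' 70; cat > seen.py <<'E'
from h import *
import sys
im,d,p,E=view("wrist"); P=cloud(d,p,E); z=P[...,2]
np.savez(sys.argv[1]+".npz",im=im,d=d,E=E); cv2.imwrite("pics/%s.png"%sys.argv[1],cv2.convertScaleAbs(im[:,:,::-1],alpha=1.5))
E
python3 seen.py w1; python3 -c "
from h import *
go(.56,.23,.25,.255)"
```

```text
tx 605.3 ty -624.0 tz -18.6  yaw 0.391 tilt 0.001  roll 0.136 q6 -0.12 t 0.20$[0]: bad value
$[0]: bad value
```

View pics/w1.png

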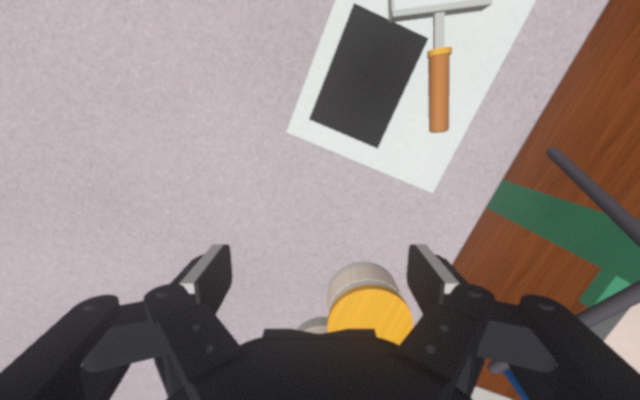

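The rows were refused, probably because each one needs all four keys. Nothing has moved: the picture still shows the start pose over the paint tin at (370,310).

```bash
python3 -m handwheel '[{"tx":25,"ty":-17,"tz":-2,"roll":0},{"tx":25,"ty":-17,"tz":-2,"roll":0},{"tx":25,"ty":-17,"tz":-2,"roll":0},{"tx":25,"ty":-17,"tz":-2,"roll":0},{"tx":25,"ty":-17,"tz":-2,"roll":0},{"tx":25,"ty":-17,"tz":-2,"roll":0},{"tx":25,"ty":-17,"tz":-2,"roll":0},{"tx":25,"ty":-17,"tz":-2,"roll":0},{"tx":25,"ty":-17,"tz":-2,"roll":0},{"tx":25,"ty":-17,"tz":-2,"roll":0},{"tx":25,"ty":-17,"tz":-2,"roll":0},{"tx":25,"ty":-17,"tz":-2,"roll":0}]'; python3 -m handwheel '[{"tx":0,"ty":0,"tz":0,"roll":0.12},{"tx":0,"ty":0,"tz":0,"roll":0.12},{"tx":0,"ty":0,"tz":0,"roll":0.013},{"tx":0,"ty":0,"tz":0,"roll":0}]' 70
python3 seen.py w2; python3 -c "
from h import *
go(.50,.22,.25,.255)"
```

```text
t: 1.2
tool_pos: [0.4383, -0.2735, 0.2553]
tool_rot: [-3.082, -0.61, -0.0]
contact_force: [0.7, -0.9, 0.7]
opening: 0.0858
grip_force: 0.0
t: 1.53
tool_pos: [0.4377, -0.2748, 0.2551]
tool_rot: [-3.134, -0.22, 0.0]
contact_force: [-0.4, 0.1, -0.4]
opening: 0.0699
grip_force: 0.0
tx 131.0 ty -481.4 tz 5.2  yaw 0.140 tilt 0.000  roll -0.115 q6 0.73 t 1.58
```

View pics/w2.png

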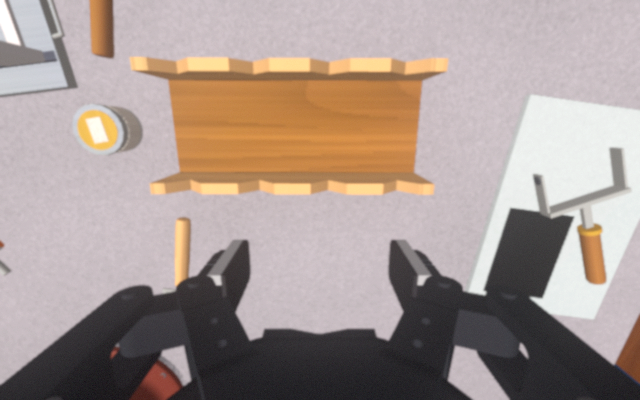

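Wrist view: the wooden rack's boards lie along rows of about 65 and 187, with columns 130-448 for the far board and 150-434 for the near one. All the notches are clear. Now I'll look over the drip rack and measure both racks.

```bash
python3 -m handwheel '[{"tx":11,"ty":-39.5,"tz":0.4,"roll":0},{"tx":11,"ty":-39.5,"tz":0.4,"roll":0},{"tx":11,"ty":-39.5,"tz":0.4,"roll":0},{"tx":11,"ty":-39.5,"tz":0.4,"roll":0},{"tx":11,"ty":-39.5,"tz":0.4,"roll":0},{"tx":11,"ty":-39.5,"tz":0.4,"roll":0},{"tx":11,"ty":-39.5,"tz":0.4,"roll":0},{"tx":11,"ty":-39.5,"tz":0.4,"roll":0},{"tx":11,"ty":-39.5,"tz":0.4,"roll":0},{"tx":11,"ty":-39.5,"tz":0.4,"roll":0},{"tx":0,"ty":-30,"tz":0,"roll":-0.115},{"tx":0,"ty":-30,"tz":0,"roll":0}]'; python3 -m handwheel '[{"tx":0,"ty":0,"tz":0,"roll":0},{"tx":0,"ty":0,"tz":0,"roll":0}]'
python3 seen.py w3; python3 - <<'E'
from h import *
p=optics.camera_params("wrist")
def load(n): 
    f=np.load(n+".npz"); return f['im'],f['d'],f['E'],cloud(f['d'],p,f['E'])
def blobs(m,z,E,h,amin):
    m=cv2.morphologyEx(m.astype(np.uint8),cv2.MORPH_OPEN,np.ones((3,3)))
    for c in cv2.findContours(m,cv2.RETR_EXTERNAL,cv2.CHAIN_APPROX_NONE)[0]:
        if cv2.contourArea(c)<amin: continue
        mk=np.zeros((400,640),np.uint8); cv2.drawContours(mk,[c],-1,1,-1)
        zz=np.percentile(z[mk>0],[5,50,95])
        w=plane(p,E,c[:,0,:],h)[:,:2]; r=cv2.minAreaRect((w*1000).astype(np.float32))
        print(np.round(c[:,0].mean(0)),"ctr",np.round(r[0],1),"size",np.round(r[1],1),"ang",round(r[2],1),"z",np.round(zz*1000,1))
im,d,E,P=load("w2"); z=P[...,2]; box=np.zeros((400,640),bool); box[50:200,125:455]=1
print("boards"); blobs(box&(z>.079)&(z<.1),z,E,.083,20)
im,d,E,P=load("w3"); z=P[...,2]; box[:]=0; box[:240]=1
print("black"); blobs(box&(im.max(-1)<60)&(z>.05)&(z<.11),z,E,.078,150)
print("white tops"); blobs(box&(im.min(-1)>90)&(z>.078)&(z<.089),z,E,.083,30)
E
```

```text
t: 2.58
tool_pos: [0.4809, 0.1917, 0.2511]
tool_rot: [3.115, 0.405, -0.0]
contact_force: [-0.2, -0.0, -0.4]
opening: 0.0697
grip_force: 0.0
t: 2.75
tool_pos: [0.4806, 0.1908, 0.2511]
tool_rot: [3.115, 0.402, -0.001]
contact_force: [-0.3, -0.0, -1.4]
opening: 0.0701
grip_force: 0.0
boards
[423. 189.] ctr [ 446.9 -389.4] size [12.5 22.8] ang 8.0 z [80.2 83.9 85.6]
[364. 188.] ctr [ 437.6 -323.8] size [12.5 50.2] ang 8.0 z [80.8 84.2 85.5]
[292. 188.] ctr [ 426.5 -245.3] size [12.5 48.9] ang 8.0 z [80.9 84.3 85.6]
[220. 188.] ctr [ 416.1 -167.1] size [11.4 49.3] ang 8.1 z [81.5 84.4 85.8]
[161. 188.] ctr [ 407.4 -102. ] size [12.5 23.7] ang 8.1 z [79.7 84.2 85.7]
[436.  65.] ctr [ 571.6 -371.6] size [11.8 23. ] ang 7.8 z [80.4 83.9 85.4]
[369.  65.] ctr [ 562.2 -307.2] size [12.7 49. ] ang 7.9 z [80.3 84.1 85.5]
[289.  65.] ctr [ 551.5 -227.7] size [13.6 49.9] ang 8.1 z [80.4 84.3 85.7]
[210.  64.] ctr [ 541.3 -150.1] size [11.8 49.8] ang 8.2 z [80.9 84.2 85.6]
[142.  64.] ctr [531.8 -84.6] size [11.8 24.7] ang 8.3 z [80.4 84.1 85.6]
black
[418. 107.] ctr [583.3 112.9] size [47.2 32.2] 
[... 913 characters left out ...]
ng 14.7 z [78.5 82.6 84.9]
[322. 168.] ctr [497.5 192.1] size [12.6 13.2] ang 22.6 z [78.5 82.1 85.2]
[199.  38.] ctr [588.2 338.3] size [12.8 11.4] ang 8.5 z [78.5 82.  85.5]
[156.  38.] ctr [578.  377.4] size [12.  13.5] ang 15.0 z [78.7 82.7 85.3]
[405.  37.] ctr [639.1 148. ] size [12.6 11.4] ang 19.6 z [78.6 82.7 85.1]
[364.  38.] ctr [629.3 185.9] size [12.2 11.5] ang 16.8 z [79.  82.4 85.1]
[322.  38.] ctr [619.  224.3] size [12.8 12.4] ang 14.7 z [78.6 82.4 85.1]
[281.  38.] ctr [608.9 262.7] size [13.1 11.5] ang 13.0 z [78.5 82.6 85.1]
[240.  38.] ctr [598.5 301. ] size [13.1 12.4] ang 10.7 z [78.7 82.5 85.1]
[447.  37.] ctr [649.2 109.4] size [13.  11.3] ang 21.2 z [79.4 83.1 85.2]
```

View pics/w3.png

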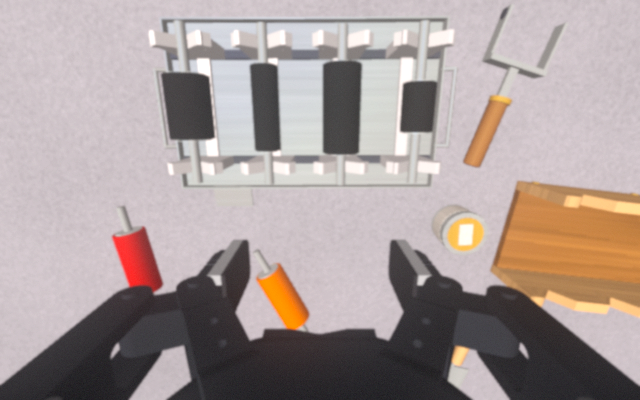

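The picture shows thick (188,106), slim (265,107), broad (341,107) and short (418,107), each lying between white saddle pairs. Sizes agree with the description: 64×45, 84×25, 89×36 and 47×32. The red and orange ones at the bottom left are decoys. Measured rack spacing is about 1% short, so I correct for that scale error and start with thick.

```bash
cat >> h.py <<'E'
DRIP=dict(thick=(.5230,.3432,.0477),slim=(.5423,.2655,.050),broad=(.5625,.1888,.0486),short=(.5837,.1118,.0494))
C=np.array([.4888,-.2362]); Y=np.array([-.1376,.9905])
SLOT={n:C+Y*y for n,y in zip(("thick","slim","broad","short"),(.12,.04,-.04,-.12))}
def pick(n,z=None): x,y,zz=DRIP[n]; go(x,y,zz if z is None else z,.26)
def place(n,z=None): x,y=SLOT[n]; go(x,y,DRIP[n][2] if z is None else z,.138)
E
python3 -c "
from h import *
pick('thick')"
```

```text
tx 79.5 ty -137.9 tz 203.3  yaw 0.254 tilt 0.001  roll -0.006 q6 1.55 t 2.80
```

```bash
python3 -m handwheel '[{"tx":16,"ty":-27.6,"tz":20,"roll":-0.006},{"tx":16,"ty":-27.6,"tz":20,"roll":0},{"tx":16,"ty":-27.6,"tz":20,"roll":0},{"tx":16,"ty":-27.6,"tz":20,"roll":0},{"tx":16,"ty":-27.6,"tz":20,"roll":0},{"tx":0,"ty":0,"tz":0,"roll":0},{"tx":0,"ty":0,"tz":0,"roll":0}]' 70; python3 -c "
from h import *
pick('thick')"
```

```text
t: 3.38
tool_pos: [0.5228, 0.3428, 0.1486]
tool_rot: [3.113, 0.405, -0.007]
contact_force: [0.7, -0.9, 0.8]
opening: 0.0703
grip_force: 0.0
tx 0.7 ty -0.5 tz 100.9  yaw 0.259 tilt 0.005  roll -0.001 q6 1.77 t 3.38
```

Accurate to about a millimetre. I'll descend, check the lateral position in a wrist picture while low, and then grip.

```bash
python3 -m handwheel '[{"tx":0.5,"ty":-0.5,"tz":15,"roll":0},{"tx":0,"ty":0,"tz":20,"roll":0},{"tx":0,"ty":0,"tz":20,"roll":0},{"tx":0,"ty":0,"tz":20,"roll":0},{"tx":0,"ty":0,"tz":15,"roll":0},{"tx":0,"ty":0,"tz":11,"roll":0},{"tx":0,"ty":0,"tz":0,"roll":0},{"tx":0,"ty":0,"tz":0,"roll":0}]' 70; python3 seen.py w4; python3 -c "
from h import *
pick('thick')"
```

```text
t: 4.05
tool_pos: [0.5237, 0.3436, 0.0507]
tool_rot: [3.116, 0.403, 0.001]
contact_force: [-1.2, -0.7, -0.1]
opening: 0.0703
grip_force: 0.0
tx -1.6 ty 0.7 tz 4.0  yaw 0.258 tilt 0.002  roll -0.002 q6 1.78 t 4.10
```

View pics/w4.png

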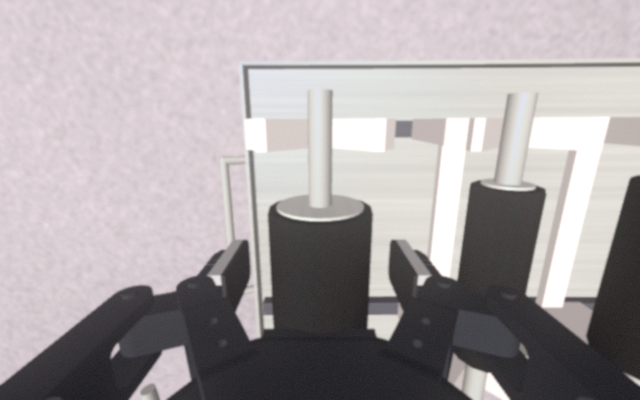

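The thick barrel is centred between the pads at column 320, spindle straight up the image. I'll grip it and lift.

```bash
python3 -m handwheel '[{"tx":0,"ty":0,"tz":3,"roll":0},{"tx":0,"ty":0,"tz":0,"roll":0},{"tx":0,"ty":0,"tz":0,"roll":0},{"tx":0,"ty":0,"tz":0,"roll":0},{"tx":0,"ty":0,"tz":0,"roll":0},{"tx":0,"ty":0,"tz":0,"roll":0},{"tx":0,"ty":0,"tz":0,"roll":0},{"tx":0,"ty":0,"tz":0,"roll":0}]' 36 40;  python3 -m handwheel '[{"tx":0,"ty":0,"tz":-2,"roll":0},{"tx":0,"ty":0,"tz":-8,"roll":0},{"tx":0,"ty":0,"tz":-15,"roll":0},{"tx":0,"ty":0,"tz":-15,"roll":0},{"tx":0,"ty":0,"tz":-20,"roll":0},{"tx":0,"ty":0,"tz":-20,"roll":0},{"tx":0,"ty":0,"tz":0,"roll":0},{"tx":0,"ty":0,"tz":0,"roll":0}]'; python3 -c "
from h import *
place('thick')"
```

```text
t: 4.77
tool_pos: [0.5247, 0.3436, 0.0485]
tool_rot: [3.113, 0.406, 0.004]
contact_force: [0.6, -5.0, 1.3]
opening: 0.045
grip_force: 40.9
t: 5.43
tool_pos: [0.5241, 0.3454, 0.1289]
tool_rot: [-3.114, -0.406, -0.005]
contact_force: [-0.2, -0.9, -2.6]
opening: 0.0446
grip_force: 41.5
tx -168.9 ty 434.1 tz 80.2  yaw 0.259 tilt 0.003  roll 0.121 q6 1.78 t 5.43
```

```bash
python3 -m handwheel '[{"tx":-5,"ty":13,"tz":0,"roll":0},{"tx":-10,"ty":25,"tz":0,"roll":0},{"tx":-14,"ty":36,"tz":0,"roll":0},{"tx":-14,"ty":36,"tz":0,"roll":0},{"tx":-14,"ty":36,"tz":0,"roll":0},{"tx":-14,"ty":36,"tz":0,"roll":0},{"tx":-14,"ty":36,"tz":0,"roll":0},{"tx":-14,"ty":36,"tz":0,"roll":0},{"tx":-14,"ty":36,"tz":0,"roll":0},{"tx":-14,"ty":36,"tz":0,"roll":0},{"tx":-14,"ty":36,"tz":0,"roll":0},{"tx":-14,"ty":36,"tz":0,"roll":0}]';  python3 -m handwheel '[{"tx":-9,"ty":24,"tz":0,"roll":0},{"tx":-5,"ty":12,"tz":0,"roll":0},{"tx":0,"ty":0,"tz":0,"roll":0.06},{"tx":0,"ty":0,"tz":0,"roll":0.06},{"tx":0,"ty":0,"tz":0,"roll":0},{"tx":0,"ty":0,"tz":0,"roll":0}]'; python3 -c "
from h import *
place('thick')"
```

```text
t: 6.43
tool_pos: [0.473, -0.0814, 0.1252]
tool_rot: [-3.114, -0.405, 0.005]
contact_force: [1.3, -0.8, -2.3]
opening: 0.0449
grip_force: 41.7
t: 6.93
tool_pos: [0.4696, -0.118, 0.1255]
tool_rot: [-3.133, -0.219, 0.004]
contact_force: [0.2, -0.7, -2.2]
opening: 0.045
grip_force: 41.8
tx 2.9 ty -0.2 tz 77.8  yaw 0.140 tilt 0.003  roll 0.002 q6 1.03 t 6.93
```

```bash
python3 -m handwheel '[{"tx":4,"ty":0,"tz":10,"roll":0},{"tx":0,"ty":0,"tz":16,"roll":0},{"tx":0,"ty":0,"tz":16,"roll":0},{"tx":0,"ty":0,"tz":10,"roll":0},{"tx":0,"ty":0,"tz":0,"roll":0},{"tx":0,"ty":0,"tz":0,"roll":0}]'; python3 seen.py w5; python3 -c "
from h import *
place('thick')"
```

```text
t: 7.43
tool_pos: [0.4744, -0.1171, 0.0742]
tool_rot: [-3.133, -0.219, 0.003]
contact_force: [-0.5, -0.6, -2.4]
opening: 0.045
grip_force: 41.8
tx -2.9 ty -0.6 tz 27.6  yaw 0.139 tilt 0.000  roll 0.001 q6 1.04 t 7.48
```

View pics/w5.png

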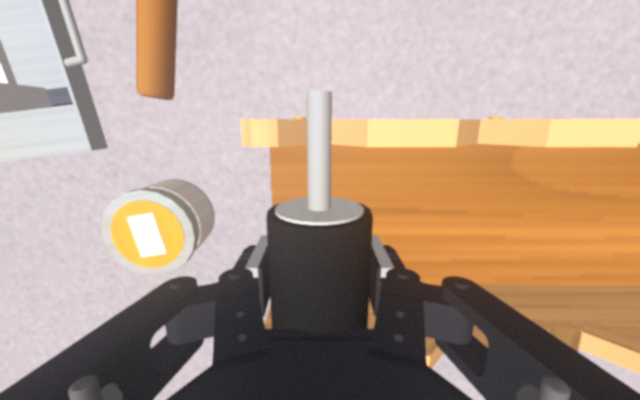

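```bash
cat > gap.py <<'E'
from h import *
import sys
f=np.load(sys.argv[1]+".npz"); p=optics.camera_params("wrist"); P=cloud(f['d'],p,f['E']); im=f['im'].astype(int)
t,M=pose(); L=(P-t)@M*1000   # tool frame mm
wood=(im[...,0]-im[...,2]>30)&(abs(P[...,2]-.083)<.02); q=P-np.r_[C,0]; yr=q[...,:2]@Y*1000; xr=q[...,:2]@np.array([Y[1],-Y[0]])*1000
b=wood&(abs(xr-63)<14)
for lo in range(-30,31,4):
    s=b&(L[...,1]>=lo)&(L[...,1]<lo+4)
    print(lo+2, s.sum(), np.round(np.percentile(P[...,2][s],90)*1000,1) if s.any() else '')
print("board x in tool", np.percentile(L[...,0][b&(P[...,2]>.080)],[2,50,98]))
E
python3 gap.py w5
```

```text
-28 249 85.4
-24 250 85.3
-20 265 85.1
-16 264 82.1
-12 242 78.1
-8 160 97.7
-4 17 100.0
0 0 
4 79 71.1
8 226 74.4
12 235 78.2
16 252 81.7
20 264 85.0
24 241 85.2
28 243 85.1
32 239 85.3
board x in tool [54.62839472 60.42750513 66.05940888]
```

The notch profile is symmetric about the tool axis (82.1 and 81.7 mm at ∓16 mm), so the roller is centred. I'll lower it and release.

```bash
python3 -m handwheel '[{"tx":0,"ty":0,"tz":10,"roll":0},{"tx":0,"ty":0,"tz":9,"roll":0},{"tx":0,"ty":0,"tz":5,"roll":0},{"tx":0,"ty":0,"tz":2,"roll":0},{"tx":0,"ty":0,"tz":0,"roll":0},{"tx":0,"ty":0,"tz":0,"roll":0}]'; python3 -c "
from h import *
place('thick')"
```

```text
t: 7.98
tool_pos: [0.475, -0.1176, 0.0493]
tool_rot: [-3.134, -0.218, 0.0]
contact_force: [0.2, -0.4, -2.6]
opening: 0.0449
grip_force: 41.9
tx -2.7 ty -0.6 tz 1.6  yaw 0.139 tilt 0.000  roll 0.001 q6 1.04 t 7.98
```

```bash
python3 -m handwheel '[{"tx":0,"ty":0,"tz":1,"roll":0},{"tx":0,"ty":0,"tz":0,"roll":0},{"tx":0,"ty":0,"tz":0,"roll":0}]';python3 -m handwheel '[{"tx":0,"ty":0,"tz":0.5,"roll":0},{"tx":0,"ty":0,"tz":0,"roll":0},{"tx":0,"ty":0,"tz":0,"roll":0}]'
```

```text
t: 8.23
tool_pos: [0.4754, -0.1179, 0.0487]
tool_rot: [3.133, 0.218, 0.001]
contact_force: [0.0, -1.5, -1.4]
opening: 0.0448
grip_force: 42.0
t: 8.48
tool_pos: [0.4755, -0.118, 0.0485]
tool_rot: [3.133, 0.218, 0.002]
contact_force: [-0.8, -2.0, 0.8]
opening: 0.0448
grip_force: 42.1
```

Contact: the weight is now off the gripper. I'll open, rise and check.

```bash
python3 -m handwheel '[{"tx":0,"ty":0,"tz":0,"roll":0},{"tx":0,"ty":0,"tz":0,"roll":0},{"tx":0,"ty":0,"tz":0,"roll":0},{"tx":0,"ty":0,"tz":0,"roll":0},{"tx":0,"ty":0,"tz":-8,"roll":0},{"tx":0,"ty":0,"tz":-22,"roll":0},{"tx":0,"ty":0,"tz":-25,"roll":0},{"tx":0,"ty":0,"tz":-35,"roll":0},{"tx":0,"ty":0,"tz":0,"roll":0}]' 66; cat > chk.py <<'E'
# barrels (black) in the wooden rack frame, from the top camera
from h import *
im,d,p,E=view("top"); P=cloud(d,p,E); q=P[...,:2]-C; yr=q@Y*1000; xr=q@np.array([Y[1],-Y[0]])*1000; z=P[...,2]
m=((im.max(-1)<60)&(z>.06)&(z<.11)&(abs(xr)<55)&(abs(yr)<150)).astype(np.uint8)
for c in cv2.findContours(m,cv2.RETR_EXTERNAL,cv2.CHAIN_APPROX_NONE)[0]:
    if cv2.contourArea(c)<60: continue
    w=plane(p,E,c[:,0,:],.08)[:,:2]-C; a=np.c_[w@np.array([Y[1],-Y[0]]),w@Y]*1000
    r=cv2.minAreaRect(a.astype(np.float32)); mk=np.zeros((400,640),np.uint8); cv2.drawContours(mk,[c],-1,1,-1)
    print("rack xy",np.round(r[0],1),np.round(r[1],1),round(r[2],1),"top z %.1f"%(np.percentile(z[mk>0],90)*1000))
E
python3 chk.py; python3 -c "
from h import *
pick('slim')"
```

```text
t: 9.23
tool_pos: [0.4792, -0.1192, 0.1459]
tool_rot: [3.128, 0.218, 0.018]
contact_force: [1.5, 0.3, 0.6]
opening: 0.0664
grip_force: 0.0
rack xy [-11.4 119. ] [45.8 38.9] 82.1 top z 94.5
tx 116.1 ty -372.1 tz 92.4  yaw 0.139 tilt 0.010  roll -0.121 q6 1.04 t 9.28
```

```bash
python3 -m handwheel '[{"tx":6,"ty":-19,"tz":0,"roll":0},{"tx":12,"ty":-37,"tz":0,"roll":0},{"tx":12,"ty":-37,"tz":0,"roll":0},{"tx":12,"ty":-37,"tz":0,"roll":0},{"tx":12,"ty":-37,"tz":0,"roll":0},{"tx":12,"ty":-37,"tz":0,"roll":0},{"tx":12,"ty":-37,"tz":0,"roll":0},{"tx":12,"ty":-37,"tz":0,"roll":0},{"tx":12,"ty":-37,"tz":0,"roll":0},{"tx":12,"ty":-37,"tz":0,"roll":0},{"tx":2,"ty":-20,"tz":0,"roll":0},{"tx":0,"ty":0,"tz":0,"roll":0}]' 56;python3 -m handwheel '[{"tx":0,"ty":0,"tz":0,"roll":-0.06},{"tx":0,"ty":0,"tz":0,"roll":-0.061},{"tx":0,"ty":0,"tz":0,"roll":0},{"tx":0,"ty":0,"tz":0,"roll":0}]'; python3 chk.py; python3 -c "
from h import *
pick('slim')"
```

```text
t: 10.28
tool_pos: [0.5376, 0.2705, 0.1369]
tool_rot: [-3.133, -0.225, 0.002]
contact_force: [0.4, -0.9, -0.4]
opening: 0.056
grip_force: 0.0
t: 10.62
tool_pos: [0.5381, 0.2661, 0.1372]
tool_rot: [3.115, 0.404, -0.002]
contact_force: [-0.1, -0.6, -0.1]
opening: 0.0561
grip_force: 0.0
rack xy [ -1.4 119.5] [63.4 42.7] 0.4 top z 94.0
tx 3.9 ty 1.6 tz 87.4  yaw 0.258 tilt 0.001  roll -0.002 q6 1.65 t 10.67
```

Thick is well placed. Now slim.

```bash
python3 -m handwheel '[{"tx":3,"ty":1.5,"tz":15,"roll":0},{"tx":0,"ty":0,"tz":20,"roll":0},{"tx":0,"ty":0,"tz":20,"roll":0},{"tx":0,"ty":0,"tz":18,"roll":0},{"tx":0,"ty":0,"tz":10,"roll":0},{"tx":0,"ty":0,"tz":3,"roll":0},{"tx":0,"ty":0,"tz":0,"roll":0},{"tx":0,"ty":0,"tz":0,"roll":0}]'; python3 seen.py w6; python3 -c "
from h import *
pick('slim')
f=np.load('w6.npz'); im=f['im']
for r in (180,200,215):
    c=np.where(im[r,220:420].max(-1)<60)[0]+220; print(r,c.min(),c.max())"
```

```text
t: 11.33
tool_pos: [0.5424, 0.2662, 0.0528]
tool_rot: [-3.115, -0.406, -0.002]
contact_force: [0.3, 0.5, 0.0]
opening: 0.0561
grip_force: 0.0
tx -0.7 ty 0.8 tz 3.3  yaw 0.259 tilt 0.002  roll -0.001 q6 1.64 t 11.38
180 295 346
200 292 350
215 292 349
```

The slim barrel spans columns 292-350, so it is centred. I'll grip and lift.

```bash
python3 -m handwheel '[{"tx":0,"ty":0,"tz":3,"roll":0},{"tx":0,"ty":0,"tz":0,"roll":0},{"tx":0,"ty":0,"tz":0,"roll":0},{"tx":0,"ty":0,"tz":0,"roll":0},{"tx":0,"ty":0,"tz":0,"roll":0},{"tx":0,"ty":0,"tz":0,"roll":0},{"tx":0,"ty":0,"tz":0,"roll":0},{"tx":0,"ty":0,"tz":0,"roll":0}]' 20 40;  python3 -m handwheel '[{"tx":0,"ty":0,"tz":-2,"roll":0},{"tx":0,"ty":0,"tz":-8,"roll":0},{"tx":0,"ty":0,"tz":-15,"roll":0},{"tx":0,"ty":0,"tz":-15,"roll":0},{"tx":0,"ty":0,"tz":-20,"roll":0},{"tx":0,"ty":0,"tz":-20,"roll":0},{"tx":0,"ty":0,"tz":0,"roll":0},{"tx":0,"ty":0,"tz":0,"roll":0}]'; python3 -c "
from h import *
place('slim')"
```

```text
t: 12.05
tool_pos: [0.5425, 0.2655, 0.0496]
tool_rot: [3.114, 0.407, 0.002]
contact_force: [1.0, -5.8, 4.2]
opening: 0.0266
grip_force: 39.4
t: 12.72
tool_pos: [0.5423, 0.2669, 0.1301]
tool_rot: [-3.114, -0.407, -0.004]
contact_force: [0.2, 0.3, -2.6]
opening: 0.0265
grip_force: 39.5
tx -176.4 ty 432.8 tz 79.1  yaw 0.260 tilt 0.003  roll 0.122 q6 1.64 t 12.72
```

```bash
python3 -m handwheel '[{"tx":-5,"ty":13,"tz":0,"roll":0},{"tx":-10,"ty":25,"tz":0,"roll":0},{"tx":-14,"ty":36,"tz":0,"roll":0},{"tx":-14,"ty":36,"tz":0,"roll":0},{"tx":-14,"ty":36,"tz":0,"roll":0},{"tx":-14,"ty":36,"tz":0,"roll":0},{"tx":-15,"ty":36,"tz":0,"roll":0},{"tx":-15,"ty":36,"tz":0,"roll":0},{"tx":-15,"ty":36,"tz":0,"roll":0},{"tx":-15,"ty":36,"tz":0,"roll":0},{"tx":-15,"ty":36,"tz":0,"roll":0},{"tx":-15,"ty":36,"tz":0,"roll":0}]';  python3 -m handwheel '[{"tx":-9,"ty":24,"tz":0,"roll":0},{"tx":-3,"ty":11,"tz":0,"roll":0},{"tx":0,"ty":0,"tz":0,"roll":0.06},{"tx":0,"ty":0,"tz":0,"roll":0.062},{"tx":0,"ty":0,"tz":0,"roll":0},{"tx":0,"ty":0,"tz":0,"roll":0}]'; python3 -c "
from h import *
place('slim')"
```

```text
t: 13.72
tool_pos: [0.486, -0.1613, 0.1266]
tool_rot: [-3.113, -0.406, 0.004]
contact_force: [1.2, -0.5, -2.7]
opening: 0.0266
grip_force: 39.7
t: 14.22
tool_pos: [0.4849, -0.196, 0.1274]
tool_rot: [-3.132, -0.219, 0.003]
contact_force: [-0.4, 0.4, -1.0]
opening: 0.0265
grip_force: 39.8
tx -1.5 ty 0.5 tz 77.4  yaw 0.140 tilt 0.003  roll 0.002 q6 0.90 t 14.22
```

```bash
python3 -m handwheel '[{"tx":-2,"ty":0.5,"tz":10,"roll":0},{"tx":0,"ty":0,"tz":16,"roll":0},{"tx":0,"ty":0,"tz":16,"roll":0},{"tx":0,"ty":0,"tz":10,"roll":0},{"tx":0,"ty":0,"tz":0,"roll":0},{"tx":0,"ty":0,"tz":0,"roll":0}]'; python3 seen.py w7; python3 gap.py w7; python3 -c "
from h import *
place('slim')"
```

```text
t: 14.72
tool_pos: [0.4832, -0.1969, 0.0757]
tool_rot: [-3.133, -0.217, 0.003]
contact_force: [0.4, -0.1, -2.0]
opening: 0.0268
grip_force: 39.8
-28 247 85.4
-24 249 85.3
-20 267 85.1
-16 253 82.0
-12 231 77.9
-8 170 98.5
-4 12 100.0
0 0 
4 75 71.1
8 223 74.7
12 235 78.4
16 259 82.3
20 268 85.1
24 247 85.3
28 245 85.3
32 250 85.2
board x in tool [56.98632694 63.00875637 68.65369442]
tx -0.5 ty -0.9 tz 26.8  yaw 0.138 tilt 0.000  roll 0.000 q6 0.90 t 14.77
```

Centred in the notch, and the board is at 63.0 mm exactly. I'll lower the last part.

```bash
python3 -m handwheel '[{"tx":0,"ty":0,"tz":10,"roll":0},{"tx":0,"ty":0,"tz":9,"roll":0},{"tx":0,"ty":0,"tz":5,"roll":0},{"tx":0,"ty":0,"tz":2,"roll":0},{"tx":0,"ty":0,"tz":0,"roll":0},{"tx":0,"ty":0,"tz":0,"roll":0}]'; python3 -m handwheel '[{"tx":0,"ty":0,"tz":0.7,"roll":0},{"tx":0,"ty":0,"tz":0,"roll":0},{"tx":0,"ty":0,"tz":0,"roll":0}]'
```

```text
t: 15.27
tool_pos: [0.4838, -0.1975, 0.0507]
tool_rot: [-3.134, -0.216, 0.0]
contact_force: [0.7, 0.4, -1.6]
opening: 0.0269
grip_force: 39.9
t: 15.52
tool_pos: [0.4839, -0.1975, 0.0502]
tool_rot: [-3.134, -0.216, -0.0]
contact_force: [0.4, -0.2, -1.6]
opening: 0.0268
grip_force: 39.9
```

```bash
python3 -m handwheel '[{"tx":0,"ty":0,"tz":0.7,"roll":0},{"tx":0,"ty":0,"tz":0,"roll":0},{"tx":0,"ty":0,"tz":0,"roll":0}]';python3 -m handwheel '[{"tx":0,"ty":0,"tz":0.5,"roll":0},{"tx":0,"ty":0,"tz":0,"roll":0},{"tx":0,"ty":0,"tz":0,"roll":0}]'
```

```text
t: 15.77
tool_pos: [0.4841, -0.1977, 0.0497]
tool_rot: [3.134, 0.216, 0.001]
contact_force: [-0.3, -0.8, -0.7]
opening: 0.0266
grip_force: 39.9
t: 16.02
tool_pos: [0.4842, -0.1978, 0.0496]
tool_rot: [3.134, 0.216, 0.001]
contact_force: [-2.5, -0.4, 4.1]
opening: 0.0269
grip_force: 40.3
```

```bash
python3 -m handwheel '[{"tx":0,"ty":0,"tz":0,"roll":0},{"tx":0,"ty":0,"tz":0,"roll":0},{"tx":0,"ty":0,"tz":0,"roll":0},{"tx":0,"ty":0,"tz":0,"roll":0},{"tx":0,"ty":0,"tz":-8,"roll":0},{"tx":0,"ty":0,"tz":-22,"roll":0},{"tx":0,"ty":0,"tz":-25,"roll":0},{"tx":0,"ty":0,"tz":-35,"roll":0},{"tx":0,"ty":0,"tz":0,"roll":0}]' 50; python3 -c "
from h import *
pick('broad')"
```

```text
t: 16.77
tool_pos: [0.4878, -0.1997, 0.1472]
tool_rot: [3.127, 0.216, 0.017]
contact_force: [0.6, -0.4, 1.2]
opening: 0.05
grip_force: 0.0
tx 126.4 ty -375.3 tz 96.9  yaw 0.138 tilt 0.013  roll -0.122 q6 0.90 t 16.77
```

```bash
python3 -m handwheel '[{"tx":7,"ty":-19,"tz":0,"roll":0},{"tx":13,"ty":-37,"tz":0,"roll":0},{"tx":13,"ty":-37,"tz":0,"roll":0},{"tx":13,"ty":-37,"tz":0,"roll":0},{"tx":13,"ty":-37,"tz":0,"roll":0},{"tx":13,"ty":-37,"tz":0,"roll":0},{"tx":13,"ty":-37,"tz":0,"roll":0},{"tx":13,"ty":-37,"tz":0,"roll":0},{"tx":13,"ty":-37,"tz":0,"roll":0},{"tx":13,"ty":-37,"tz":0,"roll":0},{"tx":6,"ty":-22,"tz":0,"roll":0},{"tx":0,"ty":0,"tz":0,"roll":-0.06}]' 64;python3 -m handwheel '[{"tx":0,"ty":0,"tz":0,"roll":-0.062},{"tx":0,"ty":0,"tz":0,"roll":0},{"tx":0,"ty":0,"tz":0,"roll":0}]'; python3 chk.py; python3 -c "
from h import *
pick('broad')"
```

```text
t: 17.77
tool_pos: [0.5616, 0.1952, 0.1396]
tool_rot: [-3.124, -0.319, -0.002]
contact_force: [-0.3, 0.1, 0.7]
opening: 0.0639
grip_force: 0.0
t: 18.02
tool_pos: [0.5614, 0.1909, 0.1392]
tool_rot: [-3.115, -0.405, -0.001]
contact_force: [0.4, -0.7, -0.4]
opening: 0.064
grip_force: 0.0
rack xy [ -0.8 119.4] [43.6 64. ] 89.0 top z 93.8
rack xy [-2.5 39.9] [82.9 25.5] 0.4 top z 85.5
tx 0.6 ty 2.1 tz 90.6  yaw 0.258 tilt 0.000  roll -0.002 q6 1.51 t 18.07
```

Slim is placed at (-2.5, 39.9) with its top at the right height. Now broad.

```bash
python3 -m handwheel '[{"tx":0,"ty":2,"tz":15,"roll":0},{"tx":0,"ty":0,"tz":20,"roll":0},{"tx":0,"ty":0,"tz":20,"roll":0},{"tx":0,"ty":0,"tz":18,"roll":0},{"tx":0,"ty":0,"tz":10,"roll":0},{"tx":0,"ty":0,"tz":6,"roll":0},{"tx":0,"ty":0,"tz":0,"roll":0},{"tx":0,"ty":0,"tz":0,"roll":0}]'; python3 seen.py w8; python3 -c "
from h import *
pick('broad')
f=np.load('w8.npz'); im=f['im']
for r in (180,200,215):
    c=np.where(im[r,220:420].max(-1)<60)[0]+220; print(r,c.min(),c.max())"
```

```text
t: 18.73
tool_pos: [0.5623, 0.1888, 0.0505]
tool_rot: [-3.115, -0.406, -0.001]
contact_force: [-0.1, -0.0, 1.2]
opening: 0.0638
grip_force: 0.0
tx -0.3 ty 0.1 tz 2.6  yaw 0.259 tilt 0.002  roll -0.001 q6 1.51 t 18.78
180 277 365
200 277 365
215 278 364
```

```bash
python3 -m handwheel '[{"tx":0,"ty":0,"tz":1.5,"roll":0},{"tx":0,"ty":0,"tz":0,"roll":0},{"tx":0,"ty":0,"tz":0,"roll":0},{"tx":0,"ty":0,"tz":0,"roll":0},{"tx":0,"ty":0,"tz":0,"roll":0},{"tx":0,"ty":0,"tz":0,"roll":0},{"tx":0,"ty":0,"tz":0,"roll":0},{"tx":0,"ty":0,"tz":0,"roll":0}]' 30 40;  python3 -m handwheel '[{"tx":0,"ty":0,"tz":-2,"roll":0},{"tx":0,"ty":0,"tz":-8,"roll":0},{"tx":0,"ty":0,"tz":-15,"roll":0},{"tx":0,"ty":0,"tz":-15,"roll":0},{"tx":0,"ty":0,"tz":-20,"roll":0},{"tx":0,"ty":0,"tz":-20,"roll":0},{"tx":0,"ty":0,"tz":0,"roll":0},{"tx":0,"ty":0,"tz":0,"roll":0}]'; python3 -c "
from h import *
place('broad')"
```

```text
t: 19.45
tool_pos: [0.5629, 0.1882, 0.0496]
tool_rot: [3.114, 0.407, 0.004]
contact_force: [1.6, -4.7, 3.1]
opening: 0.0393
grip_force: 40.6
t: 20.12
tool_pos: [0.5621, 0.1895, 0.1294]
tool_rot: [-3.114, -0.407, -0.003]
contact_force: [-0.2, -0.3, -3.1]
opening: 0.0386
grip_force: 40.7
tx -185.3 ty 432.3 tz 80.0  yaw 0.260 tilt 0.002  roll 0.122 q6 1.51 t 20.12
```

```bash
python3 -m handwheel '[{"tx":-5,"ty":13,"tz":0,"roll":0},{"tx":-10,"ty":25,"tz":0,"roll":0},{"tx":-15,"ty":36,"tz":0,"roll":0},{"tx":-15,"ty":36,"tz":0,"roll":0},{"tx":-15,"ty":36,"tz":0,"roll":0},{"tx":-15,"ty":36,"tz":0,"roll":0},{"tx":-15,"ty":36,"tz":0,"roll":0},{"tx":-15,"ty":36,"tz":0,"roll":0},{"tx":-15,"ty":36,"tz":0,"roll":0},{"tx":-15,"ty":36,"tz":0,"roll":0},{"tx":-15,"ty":36,"tz":0,"roll":0},{"tx":-15,"ty":36,"tz":0,"roll":0}]';  python3 -m handwheel '[{"tx":-12,"ty":24,"tz":0,"roll":0},{"tx":-5,"ty":11,"tz":0,"roll":0},{"tx":0,"ty":0,"tz":0,"roll":0.06},{"tx":0,"ty":0,"tz":0,"roll":0.062},{"tx":0,"ty":0,"tz":0,"roll":0},{"tx":0,"ty":0,"tz":0,"roll":0}]'; python3 -c "
from h import *
place('broad')"
```

```text
t: 21.12
tool_pos: [0.5022, -0.2395, 0.126]
tool_rot: [-3.112, -0.406, 0.005]
contact_force: [0.7, -0.0, -1.9]
opening: 0.0391
grip_force: 40.8
t: 21.62
tool_pos: [0.4962, -0.2755, 0.1267]
tool_rot: [-3.132, -0.219, 0.003]
contact_force: [-1.0, -0.5, -2.7]
opening: 0.0387
grip_force: 40.9
tx -1.7 ty 0.2 tz 78.1  yaw 0.140 tilt 0.003  roll 0.002 q6 0.79 t 21.62
```

```bash
python3 -m handwheel '[{"tx":-2,"ty":0,"tz":10,"roll":0.002},{"tx":0,"ty":0,"tz":16,"roll":0},{"tx":0,"ty":0,"tz":16,"roll":0},{"tx":0,"ty":0,"tz":10,"roll":0},{"tx":0,"ty":0,"tz":0,"roll":0},{"tx":0,"ty":0,"tz":0,"roll":0}]'; python3 seen.py w9; python3 gap.py w9; python3 -c "
from h import *
place('broad')"
```

```text
t: 22.12
tool_pos: [0.4945, -0.2759, 0.0752]
tool_rot: [-3.133, -0.214, 0.003]
contact_force: [-0.5, -0.3, -2.1]
opening: 0.0386
grip_force: 40.9
-28 251 85.4
-24 248 85.3
-20 264 85.1
-16 257 81.9
-12 239 78.3
-8 164 98.5
-4 0 
0 0 
4 84 71.3
8 225 74.5
12 242 78.3
16 265 82.3
20 264 85.1
24 253 85.2
28 244 85.2
32 249 85.4
board x in tool [56.71597553 62.64216832 68.25320512]
tx -0.8 ty -0.8 tz 27.9  yaw 0.136 tilt 0.000  roll -0.002 q6 0.79 t 22.17
```

```bash
python3 -m handwheel '[{"tx":0,"ty":0,"tz":10,"roll":0},{"tx":0,"ty":0,"tz":9,"roll":0},{"tx":0,"ty":0,"tz":5,"roll":0},{"tx":0,"ty":0,"tz":1.5,"roll":0},{"tx":0,"ty":0,"tz":0,"roll":0},{"tx":0,"ty":0,"tz":0,"roll":0}]'; python3 -m handwheel '[{"tx":0,"ty":0,"tz":0.7,"roll":0},{"tx":0,"ty":0,"tz":0,"roll":0},{"tx":0,"ty":0,"tz":0,"roll":0}]'
```

```text
t: 22.67
tool_pos: [0.4951, -0.2765, 0.0508]
tool_rot: [-3.134, -0.213, 0.0]
contact_force: [-0.0, -0.1, -2.5]
opening: 0.0388
grip_force: 41.0
t: 22.92
tool_pos: [0.4952, -0.2766, 0.0503]
tool_rot: [-3.134, -0.213, -0.0]
contact_force: [-0.3, -0.3, -2.0]
opening: 0.0385
grip_force: 41.0
```

```bash
python3 -m handwheel '[{"tx":0,"ty":0,"tz":0.6,"roll":0},{"tx":0,"ty":0,"tz":0,"roll":0},{"tx":0,"ty":0,"tz":0,"roll":0}]'
```

```text
t: 23.17
tool_pos: [0.4953, -0.2768, 0.0498]
tool_rot: [3.134, 0.213, 0.001]
contact_force: [0.0, -1.3, -1.6]
opening: 0.0389
grip_force: 41.0
```

```bash
python3 -m handwheel '[{"tx":0,"ty":0,"tz":0.5,"roll":0},{"tx":0,"ty":0,"tz":0,"roll":0},{"tx":0,"ty":0,"tz":0,"roll":0}]'; python3 -m handwheel '[{"tx":0,"ty":0,"tz":0,"roll":0},{"tx":0,"ty":0,"tz":0,"roll":0},{"tx":0,"ty":0,"tz":0,"roll":0},{"tx":0,"ty":0,"tz":0,"roll":0},{"tx":0,"ty":0,"tz":-8,"roll":0},{"tx":0,"ty":0,"tz":-22,"roll":0},{"tx":0,"ty":0,"tz":-25,"roll":0},{"tx":0,"ty":0,"tz":-35,"roll":0},{"tx":0,"ty":0,"tz":0,"roll":0}]' 60; python3 -c "
from h import *
pick('short')"
```

```text
t: 23.42
tool_pos: [0.4954, -0.2769, 0.0496]
tool_rot: [3.134, 0.214, 0.001]
contact_force: [-0.6, -0.4, 0.9]
opening: 0.039
grip_force: 41.3
t: 24.17
tool_pos: [0.4989, -0.2793, 0.1478]
tool_rot: [3.126, 0.213, 0.016]
contact_force: [1.1, -0.7, 1.2]
opening: 0.0604
grip_force: 0.0
tx 136.1 ty -376.9 tz 96.2  yaw 0.136 tilt 0.013  roll -0.124 q6 0.79 t 24.17
```

```bash
python3 -m handwheel '[{"tx":7,"ty":-19,"tz":0,"roll":0},{"tx":14,"ty":-37,"tz":0,"roll":0},{"tx":14,"ty":-37,"tz":0,"roll":0},{"tx":14,"ty":-37,"tz":0,"roll":0},{"tx":14,"ty":-37,"tz":0,"roll":0},{"tx":14,"ty":-37,"tz":0,"roll":0},{"tx":14,"ty":-37,"tz":0,"roll":0},{"tx":14,"ty":-37,"tz":0,"roll":0},{"tx":14,"ty":-37,"tz":0,"roll":0},{"tx":14,"ty":-37,"tz":0,"roll":0},{"tx":7,"ty":-22,"tz":0,"roll":0},{"tx":0,"ty":0,"tz":0,"roll":-0.06}]' 58;python3 -m handwheel '[{"tx":0,"ty":0,"tz":0,"roll":-0.064},{"tx":0,"ty":0,"tz":0,"roll":0},{"tx":0,"ty":0,"tz":0,"roll":0}]'; python3 chk.py; python3 -c "
from h import *
pick('short')"
```

```text
t: 25.17
tool_pos: [0.5838, 0.1173, 0.14]
tool_rot: [-3.124, -0.316, -0.003]
contact_force: [1.0, -0.0, 0.5]
opening: 0.0582
grip_force: 0.0
t: 25.42
tool_pos: [0.5834, 0.113, 0.1395]
tool_rot: [3.115, 0.405, 0.001]
contact_force: [0.4, -1.1, 0.5]
opening: 0.0578
grip_force: 0.0
rack xy [ -0.8 119.4] [43.6 64. ] 89.0 top z 94.0
rack xy [-2.5 40.1] [25.5 83. ] 90.0 top z 85.3
rack xy [ -2.4 -38.9] [38.6 91.4] 89.6 top z 91.0
tx 0.1 ty 1.0 tz 90.1  yaw 0.258 tilt 0.000  roll -0.002 q6 1.38 t 25.47
```

Broad is placed. Now short.

```bash
python3 -m handwheel '[{"tx":-1,"ty":1,"tz":15,"roll":0},{"tx":0,"ty":0,"tz":20,"roll":0},{"tx":0,"ty":0,"tz":20,"roll":0},{"tx":0,"ty":0,"tz":18,"roll":0},{"tx":0,"ty":0,"tz":10,"roll":0},{"tx":0,"ty":0,"tz":6,"roll":0},{"tx":0,"ty":0,"tz":0,"roll":0},{"tx":0,"ty":0,"tz":0,"roll":0}]'; python3 seen.py w10; python3 -c "
from h import *
pick('short')
f=np.load('w10.npz'); im=f['im']
for r in (205,215,225,235):
    c=np.where(im[r,260:380].max(-1)<60)[0]+260; print(r,c.min() if len(c) else '',c.max() if len(c) else '')"
```

```text
t: 26.13
tool_pos: [0.583, 0.1115, 0.0508]
tool_rot: [3.115, 0.406, 0.001]
contact_force: [0.4, -0.3, 0.5]
opening: 0.0579
grip_force: 0.0
tx 0.3 ty -0.1 tz 2.0  yaw 0.259 tilt 0.002  roll -0.001 q6 1.38 t 26.18
205  
215 289 352
225 285 357
235 285 357
```

```bash
python3 -m handwheel '[{"tx":0,"ty":0,"tz":1.5,"roll":0},{"tx":0,"ty":0,"tz":0,"roll":0},{"tx":0,"ty":0,"tz":0,"roll":0},{"tx":0,"ty":0,"tz":0,"roll":0},{"tx":0,"ty":0,"tz":0,"roll":0},{"tx":0,"ty":0,"tz":0,"roll":0},{"tx":0,"ty":0,"tz":0,"roll":0},{"tx":0,"ty":0,"tz":0,"roll":0}]' 24 40;  python3 -m handwheel '[{"tx":0,"ty":0,"tz":-2,"roll":0},{"tx":0,"ty":0,"tz":-8,"roll":0},{"tx":0,"ty":0,"tz":-15,"roll":0},{"tx":0,"ty":0,"tz":-15,"roll":0},{"tx":0,"ty":0,"tz":-20,"roll":0},{"tx":0,"ty":0,"tz":-20,"roll":0},{"tx":0,"ty":0,"tz":0,"roll":0},{"tx":0,"ty":0,"tz":0,"roll":0}]'; python3 -c "
from h import *
place('short')"
```

```text
t: 26.85
tool_pos: [0.5836, 0.1111, 0.0498]
tool_rot: [3.114, 0.407, 0.003]
contact_force: [2.5, -5.1, 5.1]
opening: 0.0329
grip_force: 40.2
t: 27.52
tool_pos: [0.5826, 0.1123, 0.1292]
tool_rot: [-3.114, -0.407, -0.002]
contact_force: [-0.4, 0.1, -1.6]
opening: 0.0328
grip_force: 39.8
tx -195.0 ty 431.8 tz 79.2  yaw 0.260 tilt 0.002  roll 0.122 q6 1.37 t 27.52
```

```bash
python3 -m handwheel '[{"tx":-5,"ty":13,"tz":0,"roll":0},{"tx":-10,"ty":25,"tz":0,"roll":0},{"tx":-16,"ty":36,"tz":0,"roll":0},{"tx":-16,"ty":36,"tz":0,"roll":0},{"tx":-16,"ty":36,"tz":0,"roll":0},{"tx":-16,"ty":36,"tz":0,"roll":0},{"tx":-16,"ty":36,"tz":0,"roll":0},{"tx":-16,"ty":36,"tz":0,"roll":0},{"tx":-16,"ty":36,"tz":0,"roll":0},{"tx":-16,"ty":36,"tz":0,"roll":0},{"tx":-16,"ty":36,"tz":0,"roll":0},{"tx":-16,"ty":36,"tz":0,"roll":0}]';  python3 -m handwheel '[{"tx":-12,"ty":24,"tz":0,"roll":0},{"tx":-6,"ty":11,"tz":0,"roll":0},{"tx":0,"ty":0,"tz":0,"roll":0.06},{"tx":0,"ty":0,"tz":0,"roll":0.062},{"tx":0,"ty":0,"tz":0,"roll":0},{"tx":0,"ty":0,"tz":0,"roll":0}]'; python3 -c "
from h import *
place('short')"
```

```text
t: 28.52
tool_pos: [0.5132, -0.3192, 0.1259]
tool_rot: [-3.112, -0.406, 0.004]
contact_force: [0.5, 0.5, -1.8]
opening: 0.0329
grip_force: 40.0
t: 29.02
tool_pos: [0.5064, -0.3554, 0.1269]
tool_rot: [-3.132, -0.219, 0.003]
contact_force: [0.1, 0.8, -1.4]
opening: 0.0329
grip_force: 40.0
tx -0.9 ty -0.3 tz 77.5  yaw 0.140 tilt 0.003  roll 0.002 q6 0.70 t 29.02
```

```bash
python3 -m handwheel '[{"tx":-2,"ty":0,"tz":10,"roll":0.002},{"tx":0,"ty":0,"tz":16,"roll":0},{"tx":0,"ty":0,"tz":16,"roll":0},{"tx":0,"ty":0,"tz":10,"roll":0},{"tx":0,"ty":0,"tz":0,"roll":0},{"tx":0,"ty":0,"tz":0,"roll":0}]'; python3 seen.py w11; python3 gap.py w11; python3 -c "
from h import *
place('short')"
```

```text
t: 29.52
tool_pos: [0.5046, -0.3559, 0.0754]
tool_rot: [-3.133, -0.214, 0.003]
contact_force: [0.7, 0.8, -1.2]
opening: 0.033
grip_force: 40.1
-28 255 85.2
-24 247 85.2
-20 267 84.8
-16 259 81.0
-12 234 77.0
-8 161 98.5
-4 0 
0 0 
4 96 72.0
8 224 75.4
12 240 79.1
16 268 83.1
20 250 85.1
24 239 85.4
28 243 85.2
32 246 85.3
board x in tool [57.64681947 63.5865238  69.18002363]
tx 0.2 ty -1.5 tz 27.3  yaw 0.136 tilt 0.000  roll -0.002 q6 0.70 t 29.57
```

The notch centre is about 1 mm toward -ty, so I'll correct that while lowering.

```bash
python3 -m handwheel '[{"tx":0,"ty":-1,"tz":6,"roll":0},{"tx":0,"ty":0,"tz":10,"roll":0},{"tx":0,"ty":0,"tz":8,"roll":0},{"tx":0,"ty":0,"tz":1.5,"roll":0},{"tx":0,"ty":0,"tz":0,"roll":0},{"tx":0,"ty":0,"tz":0,"roll":0}]'; python3 -m handwheel '[{"tx":0,"ty":0,"tz":1,"roll":0},{"tx":0,"ty":0,"tz":0,"roll":0},{"tx":0,"ty":0,"tz":0,"roll":0}]'; python3 -m handwheel '[{"tx":0,"ty":0,"tz":0.5,"roll":0},{"tx":0,"ty":0,"tz":0,"roll":0},{"tx":0,"ty":0,"tz":0,"roll":0}]'
```

```text
t: 30.07
tool_pos: [0.5049, -0.3555, 0.0507]
tool_rot: [-3.134, -0.213, 0.001]
contact_force: [-0.1, 0.1, -1.2]
opening: 0.033
grip_force: 40.0
t: 30.32
tool_pos: [0.5052, -0.3558, 0.0502]
tool_rot: [3.134, 0.213, 0.0]
contact_force: [0.4, -0.6, -1.5]
opening: 0.0329
grip_force: 40.1
t: 30.57
tool_pos: [0.5053, -0.356, 0.05]
tool_rot: [3.134, 0.213, 0.001]
contact_force: [-0.6, -0.8, 0.5]
opening: 0.0327
grip_force: 40.1
```

```bash
python3 -m handwheel '[{"tx":0,"ty":0,"tz":0.4,"roll":0},{"tx":0,"ty":0,"tz":0,"roll":0}]'; python3 -m handwheel '[{"tx":0,"ty":0,"tz":0,"roll":0},{"tx":0,"ty":0,"tz":0,"roll":0},{"tx":0,"ty":0,"tz":0,"roll":0},{"tx":0,"ty":0,"tz":0,"roll":0},{"tx":0,"ty":0,"tz":-8,"roll":0},{"tx":0,"ty":0,"tz":-22,"roll":0},{"tx":0,"ty":0,"tz":-30,"roll":0},{"tx":0,"ty":0,"tz":-35,"roll":0},{"tx":0,"ty":0,"tz":-35,"roll":0},{"tx":0,"ty":0,"tz":-35,"roll":0},{"tx":0,"ty":0,"tz":-35,"roll":0},{"tx":0,"ty":0,"tz":0,"roll":0}]' 52; python3 -m handwheel '[{"tx":-35,"ty":-20,"tz":0,"roll":0},{"tx":-35,"ty":-20,"tz":0,"roll":0},{"tx":-35,"ty":-20,"tz":0,"roll":0},{"tx":-15,"ty":-20,"tz":0,"roll":0},{"tx":0,"ty":0,"tz":0,"roll":0},{"tx":0,"ty":0,"tz":0,"roll":0},{"tx":0,"ty":0,"tz":0,"roll":0}]'; python3 chk.py; python3 seen.py w12
```

```text
t: 30.73
tool_pos: [0.5054, -0.3561, 0.0497]
tool_rot: [3.133, 0.213, 0.001]
contact_force: [-1.1, -1.7, 2.1]
opening: 0.0328
grip_force: 40.2
t: 31.73
tool_pos: [0.508, -0.3581, 0.2601]
tool_rot: [3.123, 0.213, 0.017]
contact_force: [1.4, -0.7, 1.3]
opening: 0.0518
grip_force: 0.0
t: 32.32
tool_pos: [0.3757, -0.293, 0.2499]
tool_rot: [3.133, 0.213, 0.002]
contact_force: [0.1, 0.3, 0.8]
opening: 0.0522
grip_force: 0.0
rack xy [ -1.2 119.4] [43.6 64. ] 89.4 top z 93.9
rack xy [-3.2 40.1] [25.5 85.1] 90.0 top z 85.6
rack xy [  -2.4 -118. ] [49.  32.5] 0.5 top z 87.9
rack xy [ -2.4 -38.9] [39.4 91.3] 89.9 top z 90.9
```

View pics/w12.png

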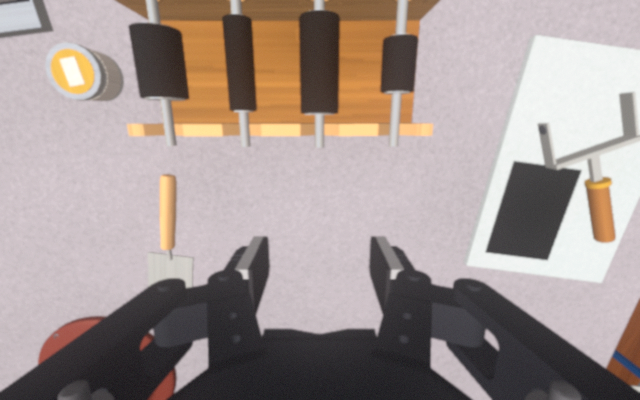

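The picture shows all four rollers in the wooden rack in order: thick (160,62), slim (240,63), broad (319,62) and short (399,64). Their spindles sit in the notches, the barrels clear both boards and the gripper is away from everything. The top camera agrees: y = 119, 40, -39 and -118 mm, with every barrel top at the right height.

```bash
python3 -c "
from station import ctrl
print(ctrl.finish_job())"
```

```text
the job is handed in; nothing more can be done
None
```

All four rollers are in the wooden rack in their original order, left to right (thick, slim, broad, short), seated and centred by the camera checks, and the job was handed in at about 32 s of the 109 s allowed, with no verdict returned.

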